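# Dock the glass-faced radio controller

## Task

Pick up the glass-faced radio controller lying on the desk and slide it, glass side up and copper contact end first, down into the sloping black sleeve of its desk dock, until it lies fully home on the contact block hidden inside; then let go of it and move clear. It is delicate: grip it with no more than 15 N and press it home on the block with no more than 10 N, feeling for the end of the travel. Do not disturb the mouse, microphone, pen cup or mug.

Things in the scene. Friction and masses are not known exactly. Their poses are not given: they have to be found in the camera images.
- controller: Loose silver box, dark glass on top, 120 (x) x 56 (y) x 22 mm (z), 0.24-0.43 kg, lying flat, glass up. Origin: centre of underside. Its -x end has the copper contact strip and enters the sleeve first; y is across the width: grip its bare sides, at the middle or up to 35 mm towards +x; z is out of the glass. Its sides bear 15 N on each finger pad (damaged at 20 N).
- contact_end (a point): Centre of the controller's copper contact end face: 60 mm along -x from the controller's origin and 11 mm above its underside.
- dock: Fixed dock: grey base plate 150 x 96 x 12 mm carrying the black sleeve, 100 mm high in all. Origin: centre of the base's underside; x points to the side of the sleeve's mouth; z up. Contact forces between the held controller and dock (lips, walls and block added up) must stay below 30 N. Once home, slope, friction and tongue hold the controller, 68 to 90 mm of it outside the mouth.
- sleeve: Black sleeve fixed on the dock. Origin: centre of its mouth (30 mm along dock x, 75 mm above desk). Its -x points inwards and down, 35 degrees below horizontal; y is the dock's y. Opening 59 (y) x 25 mm (z), 78 mm deep, walls 5 mm; orange lips stand 10 mm out, flaring 2.5 mm or more each side. A tongue 30 mm wide continues the sleeve's floor (z = -12.5 mm) 55 mm out of the mouth.
- contact_pin (a joint): Small sprung pin in the middle of the hidden contact block's rubber face, standing 3 mm out of it towards the mouth: 0 untouched, 0.003 pushed flush (about 0.3 N), that is, when the controller's end lies on the rubber. In m, noisy.
- mouse: Loose black computer mouse 100 x 58 x 35 mm, bystander; origin: centre of its underside.
- microphone: Loose desk microphone on a grey base 110 x 90 mm, about 145 mm high, bystander; origin: centre of its underside.
- pen_cup: Loose yellow cup with three pens, 74 mm across, 138 mm high, bystander; origin: centre of its underside.
- mug: Loose white mug, 80 mm across and 90 mm high, bystander; origin: centre of its underside.
- bumper (a joint): Squeeze of the contact block's rubber face, in m, noisy: 0 free, growing by 0.001 for each 3 N with which the controller presses on the block. Press with at most 10 N (0.0033); at 12 N (0.004) the block is damaged. The block itself is out of sight inside the sleeve, clamped anew every time, with its face 30 to 52 mm inside the mouth (no pose tells where).
Things that resemble listed ones, but are neither listed nor needed, are in the scene too. Several things have the shape of the controller; the one meant has the colours described above. Leave any green or red look-alike of the dock alone.

How it is judged (in metres and radians):
On the way, in this order (a step that is already met when the one before it is completed fails the run):
1. the controller has been lifted off the desk (height (world z) of controller above 0.04 m), for 0.1 s.
2. its contact end is at least 10 mm inside the sleeve (x of contact_end in the frame of sleeve between -0.065 and -0.01 m and y of contact_end in the frame of sleeve between -0.006 and 0.006 m and z of contact_end in the frame of sleeve between -0.006 and 0.006 m and angle between the x axis of controller and the x axis of sleeve, either way round below 0.2 rad), for 0.1 s.
At the end, for the whole second after the job is handed in: The controller rests, released and still, in the sleeve, contact end first and glass up, in line with the sleeve within 0.15 rad, with its end within 1.5 mm of the rubber face (contact pin pushed in by more than half of its 3 mm) (value of joint contact_pin above 0.0015 m and x of contact_end in the frame of sleeve below -0.025 m and y of contact_end in the frame of sleeve between -0.006 and 0.006 m and z of contact_end in the frame of sleeve between -0.006 and 0.006 m and angle between the x axis of controller and the x axis of sleeve, either way round below 0.15 rad and angle between controller's own z axis and vertical below 1 rad and linear speed of controller below 0.02 m/s and contact force between the fingers and controller below 0.1 N); the robot touches nothing.
It fails at once if the controller was squeezed too hard (over 20 N on a pad) (contact force between the fingers and controller above 40 N).
It fails at once if the controller was jammed or struck against the dock with 30 N or more while held (contact force between controller and dock above 30 N and contact force between the fingers and controller above 0.5 N).
It fails at once if the contact block was pressed with more than 12 N (value of joint bumper above 0.004 m).
It fails at once if a bystander was moved by more than 20 mm (distance of any of mouse, microphone, pen_cup, mug from where it was at the start of the episode above 0.02 m).
It also fails if it takes over 48 s, if anything falls off the work surface, if the arm or the gripper's body presses on something with over 40 N, if the wrist force passes 120 N, or if a joint passes its speed limit or range.

## Robot

A 6-joint arm with a two-finger parallel gripper is mounted at the origin on the work surface. World frame = base frame: x ahead of the robot, y to its left, z up, the work surface at z = 0. Lengths are in m, angles in degrees, forces in N, time in s.
With the tool pointing down it reaches from about 0.325 to 0.75 m from the base axis. Payload 7.6 kg.
Tool frame: the origin (TCP) lies at the very end of the fingers, on their centre line; the grasp point (between the pads) lies 19 mm behind it; z points along the fingers, y is the line along which they close (so a half turn about z gives the same grasp; the last joint's range is limited). The gripper opens to 85 mm and grips with 20 to 120 N. Pads are 22 mm wide; open, the fingers measure 114 mm over their backs; the gripper's body (76 mm by 85 mm) begins 54 mm behind the grasp point. The pads swing forward as they close: fully open they stand 13 mm farther back than shut.
Start: joints at [-76.564, 2.991, 80.254, -0, 96.75, -4.028], TCP at [0.158, -0.501, 0.231] pointing down, gripper open.
Joint ranges: [-166.34, 166.34], [-52.06, 124.39], [6.96, 135.62], [-60.46, 240.46], [14.63, 156.25], [-167.68, 167.68]. Speed limits (degrees/s): [147.25, 147.25, 172.46, 180, 180, 180].

## Interface

Orientations are given as [roll, pitch, yaw] about the fixed x, y, z axes, in that order (R = Rz(yaw) Ry(pitch) Rx(roll)).
In Python, from plant import manip gives the robot as it stands.
- The arm moves only by the tool carry_out, never from a script. Its argument "targets" is a list of rows, each an object of numbers: "tx", "ty", "tz": the shift along the tool's x, y, z in mm; "rx", "ry", "rz": the turn, a rotation vector about the tool's x, y, z in degrees. A call has exactly 8 rows; each row is the pose to reach, as a shift and turn from the pose commanded when the call began, along the tool's axes at that moment; what a row does not reach only later rows make up. A row lasts 1/12 s, in which the tool goes at most 41.7 mm and 7.16 degrees, less where a joint would pass 70% of its speed; a pose out of reach is approached as far as the arm can. A call with a gripper value outside its range is refused whole. "grip" is the opening, from 0 (shut) to 1 (fully open), set as the call begins (left out, the last holds). The fingers move at their own pace and stop on an object; "newtons" is the grip in N (left out, the last holds). Time passes only in rows, so rows that repeat a pose let the fingers close, or fill a call up. It gives the time, the measured TCP pose, the force, the opening and the grip force at its end, in the units of the state.
- manip.observe(): the state, without advancing time (a new reading comes with each control period).
- manip.snapshot(name): name is "side" or "top"; returns a dict with "color" (384x512x3 uint8, red, green, blue), "fx", "fy", "cx", "cy" (pixels), "k1" (the pictures are not rectified: a ray, as slopes to the right and down, at radius r is drawn at 1 + k1 r^2 times it, then the intrinsics apply), "camera_from_world" (4x4, takes a point from world to camera coordinates). Camera axes: x right, y up, looking along -z (the intrinsics and any distortion apply to the point x, -y, -z); pixel columns grow to the right and rows downward; lengths in m; the calibration is good to about 2 mm. A picture is of the moment at which its call begins. There is no depth.
- manip.hand_in(): hands the job in; it is judged then, once.
The state is a dict: "time_s": time; "q": joint angles; "joint_vel": joint speeds; "joint_torque": joint torques, N m; "position": TCP position; "orientation": TCP orientation; "force": force on the tool from outside, world axes, zero at the start; "moment": the same for the moment, N m; "finger_gap": finger opening in m; "grasp_force": force on a finger pad.
Only numpy, scipy, OpenCV 4.12 (cv2) and the standard library are available. Lean on these libraries where they do the work, as an engineer would, in place of code of your own. Each camera call takes 0.05 s, during which the arm holds its last target. There are 200 camera calls.

## Working session

There is one attempt and no reset: what is moved stays moved. The work goes in short steps, Python scripts to look and compute and a tool call to move; the robot and the scene stay as the last step left them, time stands still between calls to the robot, and variables do not carry over. Pictures are saved under pics/ and viewed, at most 10 in all, crops included, and the job is handed in when it is done.

Besides the shell and the picture viewer there is one more tool, called after "Request:" as name([rows], argument=value, ...), one row to a line, values as JSON. carry_out: Moves the arm, as the interface text tells. Its arguments: {"type":"object","properties":{"targets":{"type":"array","items":{"type":"object","properties":{"tx":{"type":"number"},"ty":{"type":"number"},"tz":{"type":"number"},"rx":{"type":"number"},"ry":{"type":"number"},"rz":{"type":"number"}}}},"grip":{"type":"number"},"newtons":{"type":"number"}},"required":["targets"]}

```bash
mkdir -p pics
python3 - <<'E'
from plant import manip
import cv2,json
o=manip.observe();print(o)
for n in("side","top"):
    s=manip.snapshot(n);cv2.imwrite(f"pics/{n}0.png",s["color"][:,:,::-1])
    print(n,{k:(v if k!="color" else 0) for k,v in s.items()})
E
```

```text
{'time_s': 0.0, 'q': array([-7.65622021e+01,  3.02750562e+00,  8.03145930e+01,  1.89663768e-03,
        9.67498413e+01, -4.02811804e+00]), 'joint_vel': array([ 0.05663149, -0.05204769,  0.05789836,  0.01390403,  0.02503155,
       -0.04490655]), 'joint_torque': array([-6.96473999e-04, -3.81671333e+01, -3.60184407e+01, -1.56771439e-04,
        6.11568539e-03,  1.17390326e-05]), 'position': array([ 0.15752917, -0.50048386,  0.23045595]), 'orientation': array([-1.79908419e+02, -8.33760980e-03,  1.74661307e+01]), 'force': array([-0.84906378,  0.36318113, -0.77114955]), 'moment': array([ 0.03923287,  0.00643581, -0.06376234]), 'grasp_force': 0.0, 'finger_gap': 0.0856225909392392}
side {'color': 0, 'fx': 423.37520884629595, 'fy': 423.37520884629595, 'cx': 250.89639156914353, 'cy': 193.824726099924, 'k1': -0.13084152132737423, 'camera_from_world': array([[-0.86437589, -0.50281067,  0.00597981,  0.47928233],
       [ 0.38262002, -0.64994836,  0.65663465, -0.25826372],
       [-0.32627634,  0.56986715,  0.75418511, -1.18734629],
       [ 0.        ,  0.        ,  0.        ,  1.        ]])}
top {'color': 0, 'fx': 409.1734262210361, 'fy': 409.1734262210361, 'cx': 245.292175002085, 'cy': 192.79786398662299, 'k1': -0.0188944497691622, 'camera_from_world': array([[-0.01883086, -0.99967014,  0.01746444, -0.01572438],
       [ 0.9920027 , -0.01650032,  0.12513346, -0.55976555],
       [-0.12480401,  0.01968114,  0.9919862 , -1.19889259],
       [ 0.        ,  0.        ,  0.        ,  1.        ]])}
```

View pics/side0.png

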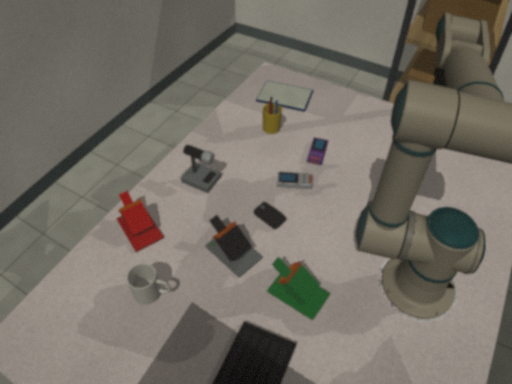

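View pics/top0.png

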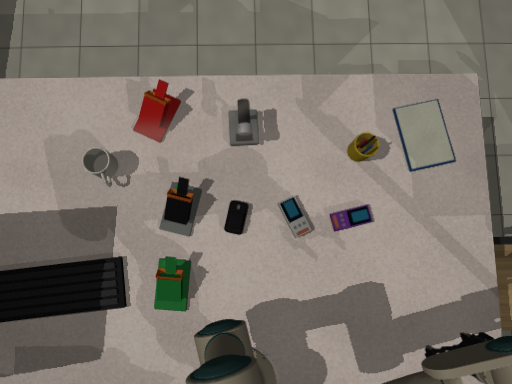

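Side view: silver controller at (295,180), purple look-alike at (317,151), black mouse at (270,214), grey/black dock at (234,246), with red and green look-alikes. Top view: silver controller at (296,216), purple look-alike at (352,217), mouse at (237,217), dock at (180,208). 
Candidates for the controller are silver (296,216), purple (352,217) and mouse (237,217). I choose silver and check it in a close crop.

Run:
```python
import cv2,numpy as np
t=cv2.imread("pics/top0.png");s=cv2.imread("pics/side0.png")
a=cv2.resize(t[160:260,150:330],None,fx=4.4,fy=4.4,interpolation=cv2.INTER_CUBIC)[:,:790]
cv2.imwrite("pics/ct.png",a)
b=cv2.resize(s[165:285,195:330],None,fx=5,fy=5,interpolation=cv2.INTER_CUBIC)
cv2.imwrite("pics/cs.png",b)
```

```text
(no output)
```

View pics/ct.png

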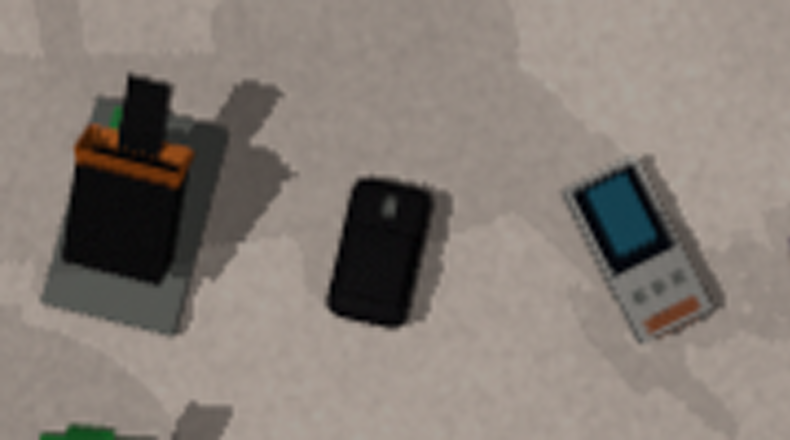

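View pics/cs.png

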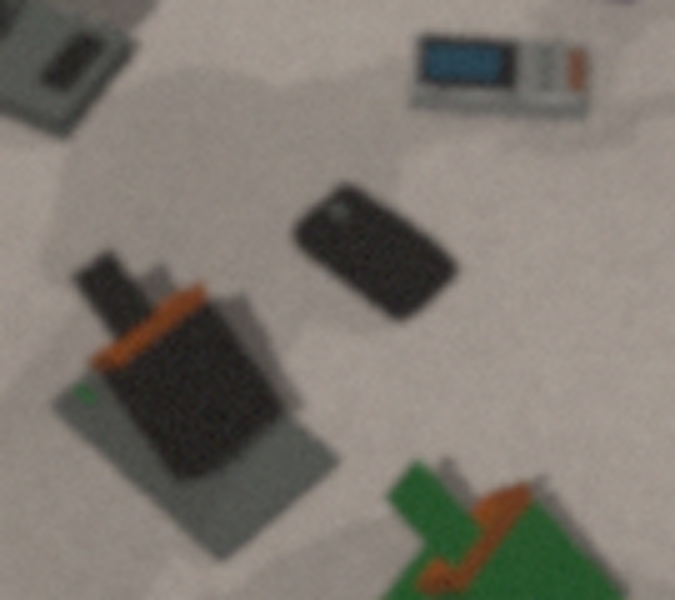

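The crop confirms it: silver box, dark glass, copper strip at the near end (about (303,232) in top). So its +x points up-left in the image. The dock's mouth, with orange lips, also faces away from the robot.

```bash
cat > h.py <<'E'
import cv2,numpy as np
from plant import manip
def cam(n):
    s=manip.snapshot(n); s["K"]=np.array([[s["fx"],0,s["cx"]],[0,s["fy"],s["cy"]],[0,0,1]]); s["D"]=np.array([s["k1"],0,0,0,0.])
    T=s["camera_from_world"]; s["R"]=T[:3,:3]; s["c"]=-T[:3,:3].T@T[:3,3]; return s
def ray(s,px):
    u=cv2.undistortPoints(np.float64(px).reshape(-1,1,2),s["K"],s["D"])[:,0]
    return np.c_[u[:,0],-u[:,1],-np.ones(len(u))]@s["R"]
def onplane(s,px,z):
    d=ray(s,px); return s["c"]+d*((z-s["c"][2])/d[:,2])[:,None]
def proj(s,P):
    c=np.atleast_2d(P)@s["R"].T+s["camera_from_world"][:3,3]
    return cv2.projectPoints(c*[1,-1,-1],np.zeros(3),np.zeros(3),s["K"],s["D"])[0][:,0]
def tri(a,pa,b,pb):
    da,db=ray(a,pa)[0],ray(b,pb)[0]; t=np.linalg.lstsq(np.c_[da,-db],b["c"]-a["c"],rcond=None)[0]
    p,q=a["c"]+da*t[0],b["c"]+db*t[1]; return (p+q)/2,np.linalg.norm(p-q)
def mask(s,kind):
    im=cv2.GaussianBlur(s["color"],(3,3),0).astype(int); r,g,b=im[...,0],im[...,1],im[...,2]
    m={"grey":(r-b<10)&(abs(r-g)<14)&(r>55),"orange":(r-b>55)&(r-g>30),"glass":(b-r>20),
       "dark":(r<60)&(abs(r-b)<14)&(abs(r-g)<14)}[kind]
    return m.astype(np.uint8)*255
def blobs(m,box,amin=15):
    x0,y0,x1,y1=box; mm=np.zeros_like(m); mm[y0:y1,x0:x1]=m[y0:y1,x0:x1]
    return sorted([c for c in cv2.findContours(mm,0,1)[0] if cv2.contourArea(c)>amin],key=cv2.contourArea)[::-1]
E
python3 - <<'E'
from h import *
B={"top":dict(ctl=(270,185,325,245),dock=(150,165,210,245)),"side":dict(ctl=(270,165,320,195),dock=(200,205,265,280))}
for n in B:
    s=cam(n); im=s["color"]
    print(n,[ (p,im[p[1],p[0]].tolist()) for p in ([(296,225),(285,203),(303,232),(292,208),(320,215),(165,228),(180,208),(180,193)] if n=="top" else [(305,178),(288,178),(310,178),(300,187),(330,187),(240,265),(234,246),(225,232)])])
    for k,box in B[n].items():
        for kind in("grey","orange","glass","dark"):
            for c in blobs(mask(s,kind),box)[:2]:
                r=cv2.minAreaRect(c); p=cv2.approxPolyDP(c,2.5,True)[:,0].tolist()
                print(k,kind,cv2.contourArea(c),np.round(r[0],1),np.round(r[1],1),round(r[2],1),p)
E
```

```text
top [((296, 225), [108, 107, 104]), ((285, 203), [19, 59, 74]), ((303, 232), [109, 66, 47]), ((292, 208), [21, 65, 80]), ((320, 215), [146, 136, 129]), ((165, 228), [85, 88, 83]), ((180, 208), [11, 12, 12]), ((180, 193), [12, 11, 12])]
ctl grey 590.5 [294.6 216.2] [38.8 19. ] 62.1 [[292, 196], [278, 204], [295, 236], [296, 230], [306, 225], [311, 228]]
ctl glass 172.5 [290.7 208.4] [17.4 10.7] 63.4 [[292, 199], [283, 203], [291, 218], [299, 213]]
ctl dark 50.5 [291.2 209.4] [20.6 15.2] 63.4 [[293, 198], [300, 212], [293, 219], [288, 218], [281, 203], [289, 221], [302, 215]]
dock grey 326.5 [180.9 208.3] [31.9 50.1] 15.9 [[202, 189], [188, 185], [189, 189], [201, 189], [192, 222], [183, 225], [164, 220], [164, 210], [160, 228], [189, 235]]
dock orange 81.0 [179.8 194.8] [25.8  8.7] 13.2 [[167, 193], [167, 196], [187, 201], [193, 195], [187, 193], [191, 198], [171, 195], [168, 192], [175, 193], [174, 189]]
dock dark 850.0 [182.3 201. ] [31.1 45. ] 14.9 [[179, 178], [178, 194], [192, 191], [195, 196], [189, 204], [167, 198], [164, 219], [186, 224], [193, 219], [201, 190], [189, 189], [1
[... 188 characters left out ...]
, ((234, 246), [35, 30, 31]), ((225, 232), [92, 52, 31])]
ctl grey 409.5 [294.5 180. ] [34.1 15.3] 5.2 [[278, 173], [278, 186], [311, 187], [306, 182], [306, 174]]
ctl glass 63.5 [287.5 177. ] [ 6. 13.] 90.0 [[281, 175], [281, 179], [294, 178], [289, 174]]
dock grey 696.0 [234.1 250.7] [46.3 38.6] 50.5 [[238, 226], [251, 247], [237, 260], [230, 261], [215, 241], [210, 241], [206, 247], [239, 276], [261, 255], [252, 248]]
dock orange 60.0 [224.6 230.1] [ 3.9 23.6] 52.1 [[234, 223], [215, 237]]
dock dark 659.0 [234.2 244.7] [28.  26.6] 56.3 [[238, 227], [216, 240], [230, 260], [238, 259], [250, 248]]
dock dark 84.0 [217.3 223.4] [12.8  7.9] 49.4 [[215, 217], [212, 222], [219, 230], [223, 224]]
```

Run:
```python
from h import *
np.set_printoptions(precision=4,suppress=True)
t,s=cam("top"),cam("side")
def union(c,box):
    m=mask(c,"grey")|mask(c,"orange")|mask(c,"glass")|mask(c,"dark")
    im=c["color"].astype(int); m|=((im[...,0]-im[...,2]>35).astype(np.uint8)*255)
    return blobs(cv2.morphologyEx(m,cv2.MORPH_CLOSE,np.ones((3,3))),box)[0]
# controller
c=union(t,(270,185,325,245)); r=cv2.minAreaRect(c); P=onplane(t,cv2.boxPoints(r),.022)
print("ctl rect px",r,"world corners",P[:,:2],"centre",P.mean(0))
e=[P[1]-P[0],P[2]-P[1]]; print("sizes",[np.linalg.norm(x) for x in e],"yaws",[np.degrees(np.arctan2(x[1],x[0])) for x in e])
g=[]
for cc,b in((t,(270,185,325,245)),(s,(270,165,320,195))):
    m=cv2.moments(max(blobs(mask(cc,"glass"),b),key=cv2.contourArea)); g.append((m["m10"]/m["m00"],m["m01"]/m["m00"]))
print("glass centre tri",tri(t,g[0],s,g[1]))
o=[]
for cc,b in((t,(290,220,315,245)),(s,(303,168,318,190))):
    im=cc["color"].astype(int); w=np.zeros(im.shape[:2]); d=np.clip(im[...,0]-im[...,2]-25,0,None); w[b[1]:b[3],b[0]:b[2]]=d[b[1]:b[3],b[0]:b[2]]
    y,x=np.indices(w.shape); o.append(((w*x).sum()/w.sum(),(w*y).sum()/w.sum()))
print("copper tri",o,tri(t,o[0],s,o[1]))
# side contour of controller
c=union(s,(268,163,322,197)); print("side ctl",cv2.minAreaRect(c),cv2.approxPolyDP(c,2,True)[:,0].tolist())
# dock base
c=blobs(mask(t,"grey"),(150,165,210,245))[0]; r=cv2.minAreaRect(c); P=onplane(t,cv2.boxPoints(r),.012)
print("dock centre",P.mean(0)); e=[P[1]-P[0],P[2]-P[1]]; print("sizes",[np.linalg.norm(x) for x in e],"yaws",[np.degrees(np.arctan2(x[1],x[0])) for x in e])
for a,b,n in(((160,228),(206,247),0),((160,228),(239,276),0),((189,235),(261,255),0)): print(tri(t,a,s,b))
u=[]
for cc,b in((t,(160,183,200,205)),(s,(205,215,245,245))):
    im=cc["color"].astype(int); w=np.zeros(im.shape[:2]); d=np.clip(im[...,0]-im[...,2]-25,0,None); w[b[1]:b[3],b[0]:b[2]]=d[b[1]:b[3],b[0]:b[2]]
    y,x=np.indices(w.shape); u.append(((w*x).sum()/w.sum(),(w*y).sum()/w.sum()))
print("lips tri",u,tri(t,u[0],s,u[1]))
# prediction overlays
yaw=np.radians(np.degrees(np.arctan2(e[0][1],e[0][0])))
```

```text
ctl rect px ((294.793212890625, 216.60946655273438), (39.66648483276367, 19.027435302734375), 62.10273361206055) world corners [[ 0.5265 -0.1221]
 [ 0.553  -0.1744]
 [ 0.4452 -0.2271]
 [ 0.4194 -0.1752]] centre [ 0.486  -0.1747  0.022 ]
sizes [np.float64(0.05853530525525842), np.float64(0.11994796408658503)] yaws [np.float64(-63.1637566494923), np.float64(-153.9253935578061)]
glass centre tri (array([ 0.5095, -0.1638,  0.0212]), np.float64(0.0032042855969410134))
copper tri [(np.float64(302.3731931668857), np.float64(231.0210249671485)), (np.float64(309.8536585365854), np.float64(178.62369337979095))] (array([ 0.4404, -0.1971,  0.0202]), np.float64(0.003115788220626244))
side ctl ((294.1657409667969, 179.85081481933594), (34.373477935791016, 15.136943817138672), 3.012787342071533) [[278, 173], [278, 186], [311, 187], [310, 176], [307, 177], [305, 173]]
dock centre [0.5184 0.1713 0.012 ]
sizes [np.float64(0.15198616464901518), np.float64(0.0987661607759435)] yaws [np.float64(-14.939455275861155), np.float64(-106.30845647311716)]
(array([0.4973, 0.2396, 0.1185]), np.float64(0.09846812746058223))
(array([0.4582, 0.2357, 0.0035]), np.float64(0.0027009596843632503))
(array([0.4358, 0.1466, 0.0117]), np.float64(0.0012930822610196058))
lips tri [(np.float64(179.70502901353964), np.float64(195.24865678057168)), (np.float64(224.83527583527584), np.float64(229.97630147630147))] (array([0.548 , 0.1646, 0.0797]), np.float64(0.003969313982311571))
```

```bash
cat > d.py <<'E'
import numpy as np
from scipy.spatial.transform import Rotation as R
from plant import manip
def delta(pos,rpy,frm=None):
    o=manip.observe(); p,a=(o["position"],o["orientation"]) if frm is None else frm
    R0=R.from_euler("xyz",a,degrees=True); R1=R.from_euler("xyz",rpy,degrees=True)
    print("d mm",np.round(R0.inv().apply(np.array(pos)-p)*1000,1),"rot",np.round((R0.inv()*R1).as_rotvec(degrees=True),2))
E
python3 - <<'E'
from d import *
delta([.504,-.166,.09],[180,0,26],([.158,-.501,.231],[180,0,17.46]))
E
```

```text
d mm [ 430.6 -215.8  141. ] rot [ 0.    0.   -8.54]
```

Request:
carry_out([
  {"tx": 15, "ty": -7, "tz": 2, "rz": -1},
  {"tx": 50, "ty": -25, "tz": 8, "rz": -3},
  {"tx": 85, "ty": -43, "tz": 16, "rz": -5},
  {"tx": 120, "ty": -60, "tz": 24, "rz": -7},
  {"tx": 155, "ty": -78, "tz": 32, "rz": -8.5},
  {"tx": 190, "ty": -95, "tz": 42, "rz": -8.5},
  {"tx": 225, "ty": -113, "tz": 52, "rz": -8.5},
  {"tx": 258, "ty": -130, "tz": 62, "rz": -8.5},
], grip=1, newtons=20)

```text
validation failed for argument at $.ta...
```

Run:
```python
from d import *
delta([.504,-.166,.09],[180,0,26])
```

```text
d mm [ 430.9 -215.2  141.2] rot [-0.03 -0.   -8.54]
```

Request:
carry_out([
  {"tx": 15, "ty": -7, "tz": 2, "rx": 0, "ry": 0, "rz": -1},
  {"tx": 50, "ty": -25, "tz": 8, "rx": 0, "ry": 0, "rz": -3},
  {"tx": 85, "ty": -43, "tz": 16, "rx": 0, "ry": 0, "rz": -5},
  {"tx": 120, "ty": -60, "tz": 24, "rx": 0, "ry": 0, "rz": -7},
  {"tx": 155, "ty": -78, "tz": 32, "rx": 0, "ry": 0, "rz": -8.5},
  {"tx": 190, "ty": -95, "tz": 42, "rx": 0, "ry": 0, "rz": -8.5},
  {"tx": 225, "ty": -113, "tz": 52, "rx": 0, "ry": 0, "rz": -8.5},
  {"tx": 258, "ty": -130, "tz": 62, "rx": 0, "ry": 0, "rz": -8.5},
], grip=1, newtons=20)

```text
time_s: 0.97
position: [0.3658, -0.2977, 0.1691]
orientation: [180.0, -0.0, 26.0]
force: [0.9, -1.3, 0.5]
finger_gap: 0.0857
grasp_force: 0.0
```

Run:
```python
from d import *
delta([.504,-.166,.09],[180,0,26])
```

```text
d mm [181.8 -57.9  79.1] rot [ 0.04 -0.02 -0.03]
```

Request:
carry_out([
  {"tx": 30, "ty": -10, "tz": 12, "rx": 0, "ry": 0, "rz": 0},
  {"tx": 66, "ty": -21, "tz": 27, "rx": 0, "ry": 0, "rz": 0},
  {"tx": 102, "ty": -32, "tz": 43, "rx": 0, "ry": 0, "rz": 0},
  {"tx": 138, "ty": -44, "tz": 60, "rx": 0, "ry": 0, "rz": 0},
  {"tx": 165, "ty": -53, "tz": 73, "rx": 0, "ry": 0, "rz": 0},
  {"tx": 182, "ty": -58, "tz": 79, "rx": 0, "ry": 0, "rz": 0},
  {"tx": 182, "ty": -58, "tz": 79, "rx": 0, "ry": 0, "rz": 0},
  {"tx": 182, "ty": -58, "tz": 79, "rx": 0, "ry": 0, "rz": 0},
])

```text
time_s: 1.63
position: [0.5029, -0.167, 0.0898]
orientation: [-180.0, 0.1, 26.1]
force: [0.4, -0.6, -0.1]
finger_gap: 0.0854
grasp_force: 0.0
```

Run:
```python
from h import *
from d import *
delta([.504,-.166,.001],[180,0,26])
s=cam("side");t=cam("top")
a=cv2.resize(s["color"][125:215,240:350],None,fx=4,fy=4,interpolation=2); b=cv2.resize(t["color"][160:250,250:345],None,fx=4,fy=4,interpolation=2)
cv2.imwrite("pics/hov.png",np.hstack([a,b])[:,:,::-1])
print(proj(t,[.504,-.166,.09]),proj(s,[.504,-.166,.09]))
```

```text
d mm [ 1.5 -0.4 88.8] rot [-0.04  0.06  0.07]
[[294.79826434 208.72974826]] [[290.02651583 162.6886212 ]]
```

View pics/hov.png

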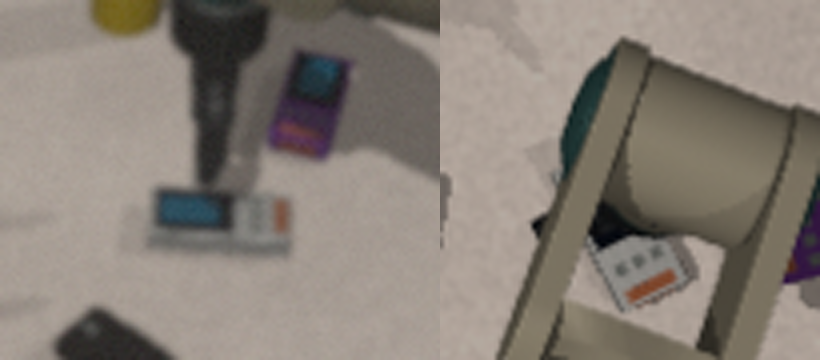

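The side crop shows the fingers above the controller's glass half (full-frame about (291,170)). In the top crop the arm hides the gripper but the controller lies unmoved. Next I descend.

Request:
carry_out([
  {"tx": 0.5, "ty": 0, "tz": 12, "rx": 0, "ry": 0, "rz": 0},
  {"tx": 1, "ty": 0, "tz": 32, "rx": 0, "ry": 0, "rz": 0},
  {"tx": 1, "ty": 0, "tz": 52, "rx": 0, "ry": 0, "rz": 0},
  {"tx": 1, "ty": 0, "tz": 68, "rx": 0, "ry": 0, "rz": 0},
  {"tx": 1, "ty": 0, "tz": 78, "rx": 0, "ry": 0, "rz": 0},
  {"tx": 1, "ty": 0, "tz": 84, "rx": 0, "ry": 0, "rz": 0},
  {"tx": 1, "ty": 0, "tz": 87, "rx": 0, "ry": 0, "rz": 0},
  {"tx": 1, "ty": 0, "tz": 88, "rx": 0, "ry": 0, "rz": 0},
])

```text
time_s: 2.4
position: [0.5039, -0.1675, 0.0024]
orientation: [180.0, -0.0, 25.9]
force: [0.4, -0.3, 0.4]
finger_gap: 0.0853
grasp_force: 0.0
```

Request:
carry_out([
  {"tx": 0, "ty": 0, "tz": 0, "rx": 0, "ry": 0, "rz": 0},
  {"tx": 0, "ty": 0, "tz": 0, "rx": 0, "ry": 0, "rz": 0},
  {"tx": 0, "ty": 0, "tz": 0, "rx": 0, "ry": 0, "rz": 0},
  {"tx": 0, "ty": 0, "tz": 0, "rx": 0, "ry": 0, "rz": 0},
  {"tx": 0, "ty": 0, "tz": 0, "rx": 0, "ry": 0, "rz": 0},
  {"tx": 0, "ty": 0, "tz": 0, "rx": 0, "ry": 0, "rz": 0},
  {"tx": 0, "ty": 0, "tz": 0, "rx": 0, "ry": 0, "rz": 0},
  {"tx": 0, "ty": 0, "tz": 0, "rx": 0, "ry": 0, "rz": 0},
], grip=0.67, newtons=20)

```text
time_s: 3.07
position: [0.5044, -0.1676, 0.0029]
orientation: [179.9, -0.1, 26.0]
force: [2.1, -3.4, 2.6]
finger_gap: 0.0574
grasp_force: 1.8
```

Request:
carry_out([
  {"tx": 0, "ty": 0.5, "tz": 0, "rx": 0, "ry": 0, "rz": 0},
  {"tx": 0, "ty": 0.5, "tz": 0, "rx": 0, "ry": 0, "rz": 0},
  {"tx": 0, "ty": 0.5, "tz": 0, "rx": 0, "ry": 0, "rz": 0},
  {"tx": 0, "ty": 0.5, "tz": 0, "rx": 0, "ry": 0, "rz": 0},
  {"tx": 0, "ty": 0.5, "tz": 0, "rx": 0, "ry": 0, "rz": 0},
  {"tx": 0, "ty": 0.5, "tz": 0, "rx": 0, "ry": 0, "rz": 0},
  {"tx": 0, "ty": 0.5, "tz": 0, "rx": 0, "ry": 0, "rz": 0},
  {"tx": 0, "ty": 0.5, "tz": 0, "rx": 0, "ry": 0, "rz": 0},
], grip=0.65, newtons=20)

```text
time_s: 3.73
position: [0.5044, -0.1676, 0.003]
orientation: [180.0, -0.0, 26.0]
force: [0.0, -0.8, 5.3]
finger_gap: 0.0555
grasp_force: 12.4
```

Request:
carry_out([
  {"tx": 0, "ty": 0, "tz": -3, "rx": 0, "ry": 0, "rz": 0},
  {"tx": 0, "ty": 0, "tz": -8, "rx": 0, "ry": 0, "rz": 0},
  {"tx": 0, "ty": 0, "tz": -18, "rx": 0, "ry": 0, "rz": 0},
  {"tx": 0, "ty": 0, "tz": -32, "rx": 0, "ry": 0, "rz": 0},
  {"tx": 0, "ty": 0, "tz": -50, "rx": 0, "ry": 0, "rz": 0},
  {"tx": 0, "ty": 0, "tz": -70, "rx": 0, "ry": 0, "rz": 0},
  {"tx": 0, "ty": 0, "tz": -85, "rx": 0, "ry": 0, "rz": 0},
  {"tx": 0, "ty": 0, "tz": -95, "rx": 0, "ry": 0, "rz": 0},
])

```text
time_s: 4.4
position: [0.5044, -0.1676, 0.0995]
orientation: [179.9, -0.1, 26.0]
force: [1.0, -0.1, -3.5]
finger_gap: 0.056
grasp_force: 12.5
```

Run:
```python
from h import *
from d import *
o=manip.observe();print(o["position"],o["force"],o["moment"],o["grasp_force"])
s=cam("side");p=proj(s,o["position"])[0];print(p)
x,y=p.astype(int);a=cv2.resize(s["color"][y-50:y+40,x-60:x+60],None,fx=5,fy=5,interpolation=2)
cv2.imwrite("pics/lift.png",a[:,:,::-1])
```

```text
[ 0.50439288 -0.16757829  0.09953219] [ 0.97484676 -0.09467362 -3.52729637] [ 0.02147438 -0.04035622 -0.00518597] 12.510403543710709
[290.35424076 160.26373008]
```

View pics/lift.png

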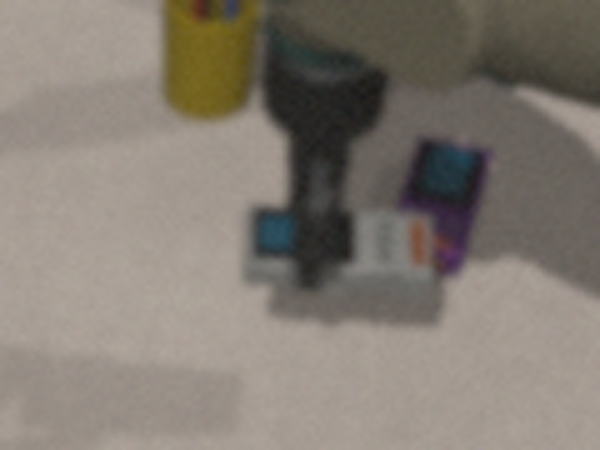

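The controller is held near its middle/glass half and looks level. The fingertip (crop (310,285)) is about flush with the underside. The pen cup and purple look-alike are untouched.

```bash
cat >> d.py <<'E'
YAW=-15.2; DC=np.array([.5184,.1713,0]); PIT=-35.
SR=lambda: R.from_euler("xyz",[0,PIT,YAW],degrees=True)
M=lambda: DC+R.from_euler("z",YAW,degrees=True).apply([.03,0,.075])
def tcp(xe,y=0,z=0):  # contact end in sleeve frame, mm -> TCP pose
    return M()+SR().apply(np.array([xe+80,y,z-8])/1000),[180,PIT,YAW]
def insleeve():
    o=manip.observe(); v=SR().inv().apply(o["position"]-M())*1000-[80,0,-8]
    print("t",o["time_s"],"end in sleeve mm",np.round(v,1),"rpy",np.round(o["orientation"],2),"F sleeve",np.round(SR().inv().apply(o["force"]),1),"Mom",np.round(SR().inv().apply(o["moment"]),2),"grip",round(o["grasp_force"],1),"gap",round(o["finger_gap"],4))
E
python3 - <<'E'
from d import *
print(M(),tcp(30,0,15),tcp(30))
delta([.50,-.02,.23],[180,-17,5])
delta(*tcp(30,0,15),frm=([.50,-.02,.23],[180,-17,5]))
E
```

```text
[0.54735049 0.16343432 0.075     ] (array([0.6304304 , 0.14086202, 0.14382747]), [180, -35.0, -15.2]) (array([0.63873306, 0.13860623, 0.13154019]), [180, -35.0, -15.2])
d mm [  60.5 -134.8 -129.3] rot [-2.97 16.61 20.84]
d mm [ 112.5 -148.9  124.5] rot [-8.89 17.81 18.23]
```

Request:
carry_out([
  {"tx": 3, "ty": -6, "tz": -8, "rx": 0, "ry": 1, "rz": 1},
  {"tx": 10, "ty": -23, "tz": -26, "rx": -0.5, "ry": 3, "rz": 4},
  {"tx": 20, "ty": -45, "tz": -45, "rx": -1, "ry": 6, "rz": 7},
  {"tx": 30, "ty": -67, "tz": -65, "rx": -1.5, "ry": 8.5, "rz": 10.5},
  {"tx": 40, "ty": -90, "tz": -87, "rx": -2, "ry": 11, "rz": 14},
  {"tx": 50, "ty": -112, "tz": -107, "rx": -2.5, "ry": 14, "rz": 17.5},
  {"tx": 58, "ty": -130, "tz": -124, "rx": -3, "ry": 16, "rz": 20},
  {"tx": 60, "ty": -135, "tz": -129, "rx": -3, "ry": 16.5, "rz": 21},
])

```text
time_s: 5.12
position: [0.4984, -0.0171, 0.2287]
orientation: [-179.8, -17.0, 4.7]
force: [-0.1, -0.5, -3.1]
finger_gap: 0.0558
grasp_force: 12.7
```

Run:
```python
from d import *
insleeve()
delta(*tcp(30,0,15))
```

```text
t 5.1167 end in sleeve mm [   8.2 -187.   133.8] rpy [-179.81  -16.97    4.74] F sleeve [-1.8 -0.5 -2.6] Mom [-0.1   0.2   0.02] grip 12.7 gap 0.0558
d mm [ 113.5 -146.1  123.8] rot [-8.95 17.88 17.97]
```

Request:
carry_out([
  {"tx": 10, "ty": -10, "tz": 6, "rx": -0.5, "ry": 1, "rz": 1},
  {"tx": 30, "ty": -33, "tz": 22, "rx": -2, "ry": 4, "rz": 4},
  {"tx": 50, "ty": -58, "tz": 43, "rx": -4, "ry": 7, "rz": 7},
  {"tx": 70, "ty": -85, "tz": 66, "rx": -5, "ry": 10, "rz": 10},
  {"tx": 88, "ty": -110, "tz": 88, "rx": -6.5, "ry": 13, "rz": 13},
  {"tx": 102, "ty": -130, "tz": 107, "rx": -8, "ry": 16, "rz": 16},
  {"tx": 111, "ty": -143, "tz": 120, "rx": -9, "ry": 18, "rz": 18},
  {"tx": 113.5, "ty": -146, "tz": 124, "rx": -9, "ry": 18, "rz": 18},
])

```text
time_s: 5.78
position: [0.6282, 0.1408, 0.1346]
orientation: [179.6, -34.5, -14.9]
force: [-0.4, 0.4, -4.3]
finger_gap: 0.0557
grasp_force: 12.8
```

Request:
carry_out([
  {"tx": 0, "ty": 0, "tz": 0, "rx": 0, "ry": 0, "rz": 0},
  {"tx": 0, "ty": 0, "tz": 0, "rx": 0, "ry": 0, "rz": 0},
  {"tx": 0, "ty": 0, "tz": 0, "rx": 0, "ry": 0, "rz": 0},
  {"tx": 0, "ty": 0, "tz": 0, "rx": 0, "ry": 0, "rz": 0},
  {"tx": 0, "ty": 0, "tz": 0, "rx": 0, "ry": 0, "rz": 0},
  {"tx": 0, "ty": 0, "tz": 0, "rx": 0, "ry": 0, "rz": 0},
  {"tx": 0, "ty": 0, "tz": 0, "rx": 0, "ry": 0, "rz": 0},
  {"tx": 0, "ty": 0, "tz": 0, "rx": 0, "ry": 0, "rz": 0},
])

```text
time_s: 6.45
position: [0.6304, 0.1376, 0.1405]
orientation: [179.8, -34.9, -15.1]
force: [0.7, 0.0, -2.2]
finger_gap: 0.0559
grasp_force: 12.8
```

Run:
```python
from h import *
from d import *
insleeve()
s,t=cam("side"),cam("top")
S=lambda *p:M()+SR().apply(np.array(p)/1000)
for n,c in(("side",s),("top",t)):
    q=proj(c,[S(0,0,0),S(10,30,13),S(10,-30,13),S(55,0,-12.5)]);print(n,q.round(1).tolist())
a=cv2.resize(s["color"][185:285,185:285],(560,560),interpolation=2)[:,:390]; b=cv2.resize(t["color"][140:240,140:225],None,fx=4.8,fy=5.6,interpolation=2)[:,:405]
cv2.imwrite("pics/pre.png",np.hstack([a,b])[:,:,::-1])
```

```text
t 6.45 end in sleeve mm [28.8 -3.2 11.8] rpy [179.77 -34.9  -15.1 ] F sleeve [-0.7  0.2 -2.2] Mom [0.01 0.5  0.06] grip 12.8 gap 0.0559
side [[224.6, 230.6], [216.3, 233.0], [231.9, 221.2], [212.2, 215.8]]
top [[180.6, 196.3], [169.8, 192.8], [190.0, 197.9], [184.4, 177.9]]
```

View pics/pre.png

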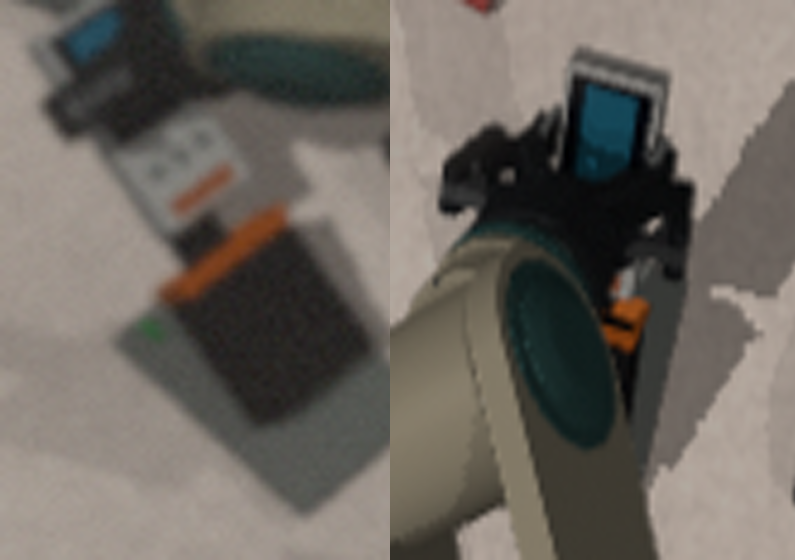

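The side half shows the controller aligned above the mouth, with the copper end at full-frame about (221,218) and the lips at about (225,230). In the top half the tail corners are at about (179,149) and (198,153); the rest is hidden by the arm.

Run:
```python
from h import *
from d import *
s,t=cam("side"),cam("top")
o=manip.observe(); T=R.from_euler("xyz",o["orientation"],degrees=True)
C=lambda x,y,z: o["position"]+T.apply(np.array([x-20,-y,3-z])/1000)   # controller coords -> world by tool pose
def wc(c,b,th=25):
    im=c["color"].astype(int); w=np.zeros(im.shape[:2]); d=np.clip(im[...,0]-im[...,2]-th,0,None); w[b[1]:b[3],b[0]:b[2]]=d[b[1]:b[3],b[0]:b[2]]
    y,x=np.indices(w.shape); return np.array([(w*x).sum(),(w*y).sum()])/w.sum()
print("copper obs",wc(s,(213,211,230,224)),"pred",proj(s,C(-51,0,22)).round(1), "jac",[(proj(s,C(-51+10*a,10*b,22+10*c))-proj(s,C(-51,0,22))).round(2).tolist() for a,b,c in((1,0,0),(0,1,0),(0,0,1))])
im=s["color"].astype(int); m=np.zeros(im.shape[:2],np.uint8); sub=(im[...,0]-im[...,2]>30); m[220:242,210:242]=sub[220:242,210:242]*255
c=max(cv2.findContours(m,0,1)[0],key=cv2.contourArea); print("lips rect",cv2.minAreaRect(c),cv2.boxPoints(cv2.minAreaRect(c)).round(1).tolist())
S=lambda *p:M()+SR().apply(np.array(p)/1000)
print("lip pred top face mid",proj(s,[S(10,0,20),S(0,0,17.5),S(5,0,18)]).round(1).tolist())
print("tail top-view pred",proj(t,[C(60,28,22),C(60,-28,22),C(60,0,22)]).round(1).tolist())
k=(mask(t,"grey")|mask(t,"glass")|mask(t,"dark")); cc=blobs(k,(176,140,202,168))[0]; print(cv2.approxPolyDP(cc,1.5,True)[:,0].tolist())
print("tail side pred",proj(s,[C(60,28,22),C(60,-28,22),C(60,28,0)]).round(1).tolist())
```

```text
copper obs [220.98798521 218.6792976 ] pred [[220.6 218. ]] jac [[[-2.04, -2.88]], [[-2.64, 1.97]], [[1.21, -0.63]]]
lips rect ((224.76022338867188, 229.83828735351562), (6.523905277252197, 27.376014709472656), 52.4314079284668) [[211.89999389648438, 235.60000610351562], [233.60000610351562, 218.89999389648438], [237.60000610351562, 224.10000610351562], [215.89999389648438, 240.8000030517578]]
lip pred top face mid [[225.1, 226.7], [226.8, 229.7], [225.9, 228.2]]
tail top-view pred [[176.9, 150.6], [197.0, 155.6], [186.9, 153.1]]
[[178, 151], [176, 167], [178, 165], [179, 167], [198, 167], [195, 163], [196, 153], [183, 150]]
tail side pred [[190.2, 191.1], [205.4, 180.7], [188.0, 192.9]]
```

Request:
carry_out([
  {"tx": -1, "ty": -0.5, "tz": 1, "rx": 0, "ry": 0, "rz": 0},
  {"tx": -3, "ty": -1, "tz": 3, "rx": 0, "ry": 0, "rz": 0},
  {"tx": -5, "ty": -2, "tz": 5.5, "rx": 0, "ry": 0, "rz": 0},
  {"tx": -7, "ty": -3, "tz": 8, "rx": 0, "ry": 0, "rz": 0},
  {"tx": -8.5, "ty": -3, "tz": 9.5, "rx": 0, "ry": 0, "rz": 0},
  {"tx": -9, "ty": -3, "tz": 10, "rx": 0, "ry": 0, "rz": 0},
  {"tx": -9, "ty": -3, "tz": 10, "rx": 0, "ry": 0, "rz": 0},
  {"tx": -9, "ty": -3, "tz": 10, "rx": 0, "ry": 0, "rz": 0},
])

```text
time_s: 7.32
position: [0.6296, 0.1411, 0.1269]
orientation: [179.8, -34.9, -15.1]
force: [0.1, -0.4, -4.3]
finger_gap: 0.0555
grasp_force: 12.8
```

```bash
python3 -c "
from d import *
insleeve()"
```

```text
t 7.3167 end in sleeve mm [19.6  0.   1.7] rpy [179.75 -34.89 -15.07] F sleeve [-2.3 -0.4 -3.7] Mom [-0.08  0.53 -0.02] grip 12.8 gap 0.0555
```

Request:
carry_out([
  {"tx": 0, "ty": 0, "tz": 0.5, "rx": 0, "ry": 0, "rz": 0},
  {"tx": 0, "ty": 0, "tz": 1, "rx": 0, "ry": 0, "rz": 0},
  {"tx": 0, "ty": 0, "tz": 1.5, "rx": 0, "ry": 0, "rz": 0},
  {"tx": 0, "ty": 0, "tz": 2, "rx": 0, "ry": 0, "rz": 0},
  {"tx": 0, "ty": 0, "tz": 2.5, "rx": 0, "ry": 0, "rz": 0},
  {"tx": 0, "ty": 0, "tz": 3, "rx": 0, "ry": 0, "rz": 0},
  {"tx": 0, "ty": 0, "tz": 3, "rx": 0, "ry": 0, "rz": 0},
  {"tx": 0, "ty": 0, "tz": 3, "rx": 0, "ry": 0, "rz": 0},
])

```text
time_s: 7.98
position: [0.6313, 0.1407, 0.1247]
orientation: [179.8, -34.9, -15.1]
force: [-2.0, 0.2, -1.1]
finger_gap: 0.0557
grasp_force: 13.0
```

```bash
python3 -c "
from d import *
insleeve()"
```

```text
t 7.9833 end in sleeve mm [19.7  0.  -1.1] rpy [179.76 -34.9  -15.08] F sleeve [-2.3 -0.3  0.2] Mom [-0.02  0.67  0.05] grip 13.0 gap 0.0557
```

Request:
carry_out([
  {"tx": 0, "ty": 0, "tz": 0.5, "rx": 0, "ry": 0, "rz": 0},
  {"tx": 0, "ty": 0, "tz": 1, "rx": 0, "ry": 0, "rz": 0},
  {"tx": 0, "ty": 0, "tz": 1, "rx": 0, "ry": 0, "rz": 0},
  {"tx": 0, "ty": 0, "tz": 1, "rx": 0, "ry": 0, "rz": 0},
  {"tx": 0, "ty": 0, "tz": 1, "rx": 0, "ry": 0, "rz": 0},
  {"tx": 0, "ty": 0, "tz": 1, "rx": 0, "ry": 0, "rz": 0},
  {"tx": 0, "ty": 0, "tz": 1, "rx": 0, "ry": 0, "rz": 0},
  {"tx": 0, "ty": 0, "tz": 1, "rx": 0, "ry": 0, "rz": 0},
])

```text
time_s: 8.65
position: [0.6321, 0.1405, 0.1241]
orientation: [179.8, -34.9, -15.1]
force: [1.0, 0.3, 4.0]
finger_gap: 0.0562
grasp_force: 13.1
```

```bash
python3 -c "
from d import *
insleeve()"
```

```text
t 8.65 end in sleeve mm [20.1  0.1 -2.1] rpy [179.79 -34.94 -15.09] F sleeve [3.  0.5 2.8] Mom [ 0.02  0.2  -0.02] grip 13.1 gap 0.0562
```

The tongue is felt at about z = -1.2 mm, as predicted. I raise 1.5 mm and advance.

Request:
carry_out([
  {"tx": 0, "ty": 0, "tz": -1.5, "rx": 0, "ry": 0, "rz": 0},
  {"tx": -2, "ty": 0, "tz": -1.5, "rx": 0, "ry": 0, "rz": 0},
  {"tx": -5, "ty": 0, "tz": -1.5, "rx": 0, "ry": 0, "rz": 0},
  {"tx": -8, "ty": 0, "tz": -1.5, "rx": 0, "ry": 0, "rz": 0},
  {"tx": -11, "ty": 0, "tz": -1.5, "rx": 0, "ry": 0, "rz": 0},
  {"tx": -14, "ty": 0, "tz": -1.5, "rx": 0, "ry": 0, "rz": 0},
  {"tx": -17, "ty": 0, "tz": -1.5, "rx": 0, "ry": 0, "rz": 0},
  {"tx": -19, "ty": 0, "tz": -1.5, "rx": 0, "ry": 0, "rz": 0},
])

```text
time_s: 9.32
position: [0.6154, 0.1449, 0.1135]
orientation: [179.7, -34.9, -15.1]
force: [-0.6, 0.1, -3.8]
finger_gap: 0.0555
grasp_force: 12.6
```

```bash
python3 -c "
from d import *
insleeve()"
```

```text
t 9.3167 end in sleeve mm [-0.1 -0.1 -0.9] rpy [179.73 -34.86 -15.05] F sleeve [-2.7 -0.1 -2.8] Mom [ 0.02  0.56 -0.04] grip 12.6 gap 0.0555
```

No contact. I go slowly through the mouth.

Request:
carry_out([
  {"tx": -1, "ty": 0, "tz": 0, "rx": 0, "ry": 0, "rz": 0},
  {"tx": -2.5, "ty": 0, "tz": 0, "rx": 0, "ry": 0, "rz": 0},
  {"tx": -4, "ty": 0, "tz": 0, "rx": 0, "ry": 0, "rz": 0},
  {"tx": -5.5, "ty": 0, "tz": 0, "rx": 0, "ry": 0, "rz": 0},
  {"tx": -7, "ty": 0, "tz": 0, "rx": 0, "ry": 0, "rz": 0},
  {"tx": -8.5, "ty": 0, "tz": 0, "rx": 0, "ry": 0, "rz": 0},
  {"tx": -10, "ty": 0, "tz": 0, "rx": 0, "ry": 0, "rz": 0},
  {"tx": -10, "ty": 0, "tz": 0, "rx": 0, "ry": 0, "rz": 0},
])

```text
time_s: 9.98
position: [0.6077, 0.1469, 0.1079]
orientation: [179.7, -34.9, -15.1]
force: [0.3, -0.7, -3.2]
finger_gap: 0.0557
grasp_force: 12.6
```

```bash
python3 -c "
from d import *
insleeve()"
```

```text
t 9.9833 end in sleeve mm [-9.9 -0.1 -0.9] rpy [179.74 -34.86 -15.06] F sleeve [-1.5 -0.6 -2.9] Mom [-0.04  0.48 -0.03] grip 12.6 gap 0.0557
```

Request:
carry_out([
  {"tx": -1.5, "ty": 0, "tz": 0, "rx": 0, "ry": 0, "rz": 0},
  {"tx": -3.5, "ty": 0, "tz": 0, "rx": 0, "ry": 0, "rz": 0},
  {"tx": -5.5, "ty": 0, "tz": 0, "rx": 0, "ry": 0, "rz": 0},
  {"tx": -7.5, "ty": 0, "tz": 0, "rx": 0, "ry": 0, "rz": 0},
  {"tx": -9.5, "ty": 0, "tz": 0, "rx": 0, "ry": 0, "rz": 0},
  {"tx": -11.5, "ty": 0, "tz": 0, "rx": 0, "ry": 0, "rz": 0},
  {"tx": -13, "ty": 0, "tz": 0, "rx": 0, "ry": 0, "rz": 0},
  {"tx": -14, "ty": 0, "tz": 0, "rx": 0, "ry": 0, "rz": 0},
])

```text
time_s: 10.65
position: [0.5966, 0.1499, 0.1001]
orientation: [179.7, -34.9, -15.1]
force: [-0.5, 0.5, -2.0]
finger_gap: 0.0557
grasp_force: 12.6
```

```bash
python3 -c "
from d import *
insleeve()"
```

```text
t 10.65 end in sleeve mm [-23.8  -0.1  -0.8] rpy [179.74 -34.88 -15.06] F sleeve [-1.7  0.4 -1.3] Mom [-0.04  0.59  0.01] grip 12.6 gap 0.0557
```

Request:
carry_out([
  {"tx": -0.5, "ty": 0, "tz": 0, "rx": 0, "ry": 0, "rz": 0},
  {"tx": -1, "ty": 0, "tz": 0, "rx": 0, "ry": 0, "rz": 0},
  {"tx": -1.5, "ty": 0, "tz": 0, "rx": 0, "ry": 0, "rz": 0},
  {"tx": -2, "ty": 0, "tz": 0, "rx": 0, "ry": 0, "rz": 0},
  {"tx": -2.5, "ty": 0, "tz": 0, "rx": 0, "ry": 0, "rz": 0},
  {"tx": -2.5, "ty": 0, "tz": 0, "rx": 0, "ry": 0, "rz": 0},
  {"tx": -2.5, "ty": 0, "tz": 0, "rx": 0, "ry": 0, "rz": 0},
  {"tx": -2.5, "ty": 0, "tz": 0, "rx": 0, "ry": 0, "rz": 0},
])

```text
time_s: 11.32
position: [0.5949, 0.1504, 0.0988]
orientation: [179.7, -34.9, -15.1]
force: [-0.4, 1.3, -2.8]
finger_gap: 0.0556
grasp_force: 12.6
```

Request:
carry_out([
  {"tx": -0.5, "ty": 0, "tz": 0, "rx": 0, "ry": 0, "rz": 0},
  {"tx": -1, "ty": 0, "tz": 0, "rx": 0, "ry": 0, "rz": 0},
  {"tx": -1.5, "ty": 0, "tz": 0, "rx": 0, "ry": 0, "rz": 0},
  {"tx": -2, "ty": 0, "tz": 0, "rx": 0, "ry": 0, "rz": 0},
  {"tx": -2.5, "ty": 0, "tz": 0, "rx": 0, "ry": 0, "rz": 0},
  {"tx": -2.5, "ty": 0, "tz": 0, "rx": 0, "ry": 0, "rz": 0},
  {"tx": -2.5, "ty": 0, "tz": 0, "rx": 0, "ry": 0, "rz": 0},
  {"tx": -2.5, "ty": 0, "tz": 0, "rx": 0, "ry": 0, "rz": 0},
])

```text
time_s: 11.98
position: [0.5929, 0.151, 0.0974]
orientation: [179.8, -34.9, -15.1]
force: [-0.1, -0.6, -2.4]
finger_gap: 0.0555
grasp_force: 12.7
```

Request:
carry_out([
  {"tx": -0.5, "ty": 0, "tz": 0, "rx": 0, "ry": 0, "rz": 0},
  {"tx": -1, "ty": 0, "tz": 0, "rx": 0, "ry": 0, "rz": 0},
  {"tx": -1.5, "ty": 0, "tz": 0, "rx": 0, "ry": 0, "rz": 0},
  {"tx": -2, "ty": 0, "tz": 0, "rx": 0, "ry": 0, "rz": 0},
  {"tx": -2.5, "ty": 0, "tz": 0, "rx": 0, "ry": 0, "rz": 0},
  {"tx": -2.5, "ty": 0, "tz": 0, "rx": 0, "ry": 0, "rz": 0},
  {"tx": -2.5, "ty": 0, "tz": 0, "rx": 0, "ry": 0, "rz": 0},
  {"tx": -2.5, "ty": 0, "tz": 0, "rx": 0, "ry": 0, "rz": 0},
])

```text
time_s: 12.65
position: [0.5909, 0.1515, 0.096]
orientation: [179.8, -34.9, -15.1]
force: [-0.9, -0.1, -1.1]
finger_gap: 0.0556
grasp_force: 12.8
```

Request:
carry_out([
  {"tx": -0.5, "ty": 0, "tz": 0, "rx": 0, "ry": 0, "rz": 0},
  {"tx": -1, "ty": 0, "tz": 0, "rx": 0, "ry": 0, "rz": 0},
  {"tx": -1.5, "ty": 0, "tz": 0, "rx": 0, "ry": 0, "rz": 0},
  {"tx": -2, "ty": 0, "tz": 0, "rx": 0, "ry": 0, "rz": 0},
  {"tx": -2.5, "ty": 0, "tz": 0, "rx": 0, "ry": 0, "rz": 0},
  {"tx": -2.5, "ty": 0, "tz": 0, "rx": 0, "ry": 0, "rz": 0},
  {"tx": -2.5, "ty": 0, "tz": 0, "rx": 0, "ry": 0, "rz": 0},
  {"tx": -2.5, "ty": 0, "tz": 0, "rx": 0, "ry": 0, "rz": 0},
])

```text
time_s: 13.32
position: [0.589, 0.1521, 0.0946]
orientation: [179.8, -34.9, -15.1]
force: [-1.8, 0.5, 0.1]
finger_gap: 0.0559
grasp_force: 12.9
```

```bash
python3 -c "
from d import *
insleeve()"
```

```text
t 13.3167 end in sleeve mm [-33.4  -0.   -0.7] rpy [179.76 -34.89 -15.07] F sleeve [-1.4  0.   1.2] Mom [ 0.03  0.33 -0.01] grip 12.9 gap 0.0559
```

Request:
carry_out([
  {"tx": -0.5, "ty": 0, "tz": -0.3, "rx": 0, "ry": 0, "rz": 0},
  {"tx": -1, "ty": 0, "tz": -0.3, "rx": 0, "ry": 0, "rz": 0},
  {"tx": -1.5, "ty": 0, "tz": -0.3, "rx": 0, "ry": 0, "rz": 0},
  {"tx": -2, "ty": 0, "tz": -0.3, "rx": 0, "ry": 0, "rz": 0},
  {"tx": -2.5, "ty": 0, "tz": -0.3, "rx": 0, "ry": 0, "rz": 0},
  {"tx": -2.5, "ty": 0, "tz": -0.3, "rx": 0, "ry": 0, "rz": 0},
  {"tx": -2.5, "ty": 0, "tz": -0.3, "rx": 0, "ry": 0, "rz": 0},
  {"tx": -2.5, "ty": 0, "tz": -0.3, "rx": 0, "ry": 0, "rz": 0},
])

```text
time_s: 13.98
position: [0.5866, 0.1526, 0.0931]
orientation: [179.7, -34.9, -15.1]
force: [-0.9, -0.4, -3.0]
finger_gap: 0.0558
grasp_force: 12.7
```

```bash
python3 -c "
from d import *
insleeve()"
```

```text
t 13.9833 end in sleeve mm [-36.2  -0.2  -0.6] rpy [179.73 -34.86 -15.07] F sleeve [-2.3 -0.6 -2. ] Mom [-0.01  0.6  -0.02] grip 12.7 gap 0.0558
```

Request:
carry_out([
  {"tx": -0.5, "ty": 0, "tz": 0, "rx": 0, "ry": 0, "rz": 0},
  {"tx": -1, "ty": 0, "tz": 0, "rx": 0, "ry": 0, "rz": 0},
  {"tx": -1.5, "ty": 0, "tz": 0, "rx": 0, "ry": 0, "rz": 0},
  {"tx": -2, "ty": 0, "tz": 0, "rx": 0, "ry": 0, "rz": 0},
  {"tx": -2.5, "ty": 0, "tz": 0, "rx": 0, "ry": 0, "rz": 0},
  {"tx": -2.5, "ty": 0, "tz": 0, "rx": 0, "ry": 0, "rz": 0},
  {"tx": -2.5, "ty": 0, "tz": 0, "rx": 0, "ry": 0, "rz": 0},
  {"tx": -2.5, "ty": 0, "tz": 0, "rx": 0, "ry": 0, "rz": 0},
])

```text
time_s: 14.65
position: [0.5848, 0.1531, 0.0918]
orientation: [179.7, -34.9, -15.1]
force: [-0.3, -0.0, -3.0]
finger_gap: 0.0562
grasp_force: 12.6
```

```bash
python3 -c "
from d import *
insleeve()"
```

```text
t 14.65 end in sleeve mm [-38.6  -0.2  -0.5] rpy [179.74 -34.88 -15.07] F sleeve [-1.9 -0.1 -2.3] Mom [0.02 0.53 0.  ] grip 12.6 gap 0.0562
```

Request:
carry_out([
  {"tx": -0.5, "ty": 0, "tz": 0, "rx": 0, "ry": 0, "rz": 0},
  {"tx": -1, "ty": 0, "tz": 0, "rx": 0, "ry": 0, "rz": 0},
  {"tx": -1.5, "ty": 0, "tz": 0, "rx": 0, "ry": 0, "rz": 0},
  {"tx": -2, "ty": 0, "tz": 0, "rx": 0, "ry": 0, "rz": 0},
  {"tx": -2.5, "ty": 0, "tz": 0, "rx": 0, "ry": 0, "rz": 0},
  {"tx": -2.5, "ty": 0, "tz": 0, "rx": 0, "ry": 0, "rz": 0},
  {"tx": -2.5, "ty": 0, "tz": 0, "rx": 0, "ry": 0, "rz": 0},
  {"tx": -2.5, "ty": 0, "tz": 0, "rx": 0, "ry": 0, "rz": 0},
])

```text
time_s: 15.32
position: [0.5828, 0.1537, 0.0905]
orientation: [179.7, -34.9, -15.1]
force: [-0.4, -0.2, -3.3]
finger_gap: 0.0557
grasp_force: 12.6
```

```bash
python3 -c "
from d import *
insleeve()"
```

```text
t 15.3167 end in sleeve mm [-41.   -0.1  -0.4] rpy [179.74 -34.88 -15.07] F sleeve [-2.2 -0.3 -2.5] Mom [0.   0.51 0.03] grip 12.6 gap 0.0557
```

Request:
carry_out([
  {"tx": -0.5, "ty": 0, "tz": 0, "rx": 0, "ry": 0, "rz": 0},
  {"tx": -1, "ty": 0, "tz": 0, "rx": 0, "ry": 0, "rz": 0},
  {"tx": -1.5, "ty": 0, "tz": 0, "rx": 0, "ry": 0, "rz": 0},
  {"tx": -2, "ty": 0, "tz": 0, "rx": 0, "ry": 0, "rz": 0},
  {"tx": -2.5, "ty": 0, "tz": 0, "rx": 0, "ry": 0, "rz": 0},
  {"tx": -2.5, "ty": 0, "tz": 0, "rx": 0, "ry": 0, "rz": 0},
  {"tx": -2.5, "ty": 0, "tz": 0, "rx": 0, "ry": 0, "rz": 0},
  {"tx": -2.5, "ty": 0, "tz": 0, "rx": 0, "ry": 0, "rz": 0},
])

```text
time_s: 15.98
position: [0.581, 0.1542, 0.0892]
orientation: [179.8, -34.9, -15.1]
force: [0.3, -0.6, -3.0]
finger_gap: 0.0555
grasp_force: 12.6
```

```bash
python3 -c "
from d import *
insleeve()"
```

```text
t 15.9833 end in sleeve mm [-43.3  -0.1  -0.4] rpy [179.76 -34.9  -15.07] F sleeve [-1.3 -0.4 -2.7] Mom [-0.07  0.31  0.02] grip 12.6 gap 0.0555
```

Request:
carry_out([
  {"tx": -0.4, "ty": 0, "tz": 0, "rx": 0, "ry": 0, "rz": 0},
  {"tx": -0.8, "ty": 0, "tz": 0, "rx": 0, "ry": 0, "rz": 0},
  {"tx": -1.2, "ty": 0, "tz": 0, "rx": 0, "ry": 0, "rz": 0},
  {"tx": -1.5, "ty": 0, "tz": 0, "rx": 0, "ry": 0, "rz": 0},
  {"tx": -1.5, "ty": 0, "tz": 0, "rx": 0, "ry": 0, "rz": 0},
  {"tx": -1.5, "ty": 0, "tz": 0, "rx": 0, "ry": 0, "rz": 0},
  {"tx": -1.5, "ty": 0, "tz": 0, "rx": 0, "ry": 0, "rz": 0},
  {"tx": -1.5, "ty": 0, "tz": 0, "rx": 0, "ry": 0, "rz": 0},
])

```text
time_s: 16.65
position: [0.58, 0.1545, 0.0886]
orientation: [179.8, -34.9, -15.1]
force: [4.1, -1.7, -0.6]
finger_gap: 0.0553
grasp_force: 12.6
```

```bash
python3 -c "
from d import *
insleeve()"
```

```text
t 16.65 end in sleeve mm [-44.5  -0.1  -0.2] rpy [179.77 -34.93 -15.08] F sleeve [ 3.2 -0.6 -3. ] Mom [-0.13 -0.23  0.14] grip 12.6 gap 0.0553
```

Firm contact at the block, about 5 N. I lower it onto the floor and ease the press slightly before releasing.

Request:
carry_out([
  {"tx": 0, "ty": 0, "tz": 0.3, "rx": 0, "ry": 0, "rz": 0},
  {"tx": 0.2, "ty": 0, "tz": 0.6, "rx": 0, "ry": 0, "rz": 0},
  {"tx": 0.3, "ty": 0, "tz": 0.9, "rx": 0, "ry": 0, "rz": 0},
  {"tx": 0.3, "ty": 0, "tz": 1.1, "rx": 0, "ry": 0, "rz": 0},
  {"tx": 0.3, "ty": 0, "tz": 1.1, "rx": 0, "ry": 0, "rz": 0},
  {"tx": 0.3, "ty": 0, "tz": 1.1, "rx": 0, "ry": 0, "rz": 0},
  {"tx": 0.3, "ty": 0, "tz": 1.1, "rx": 0, "ry": 0, "rz": 0},
  {"tx": 0.3, "ty": 0, "tz": 1.1, "rx": 0, "ry": 0, "rz": 0},
])

```text
time_s: 17.32
position: [0.5801, 0.1545, 0.0884]
orientation: [179.7, -34.9, -15.1]
force: [-9.5, -1.0, 9.8]
finger_gap: 0.0555
grasp_force: 14.5
```

```bash
python3 -c "
from d import *
insleeve()"
```

```text
t 17.3167 end in sleeve mm [-44.5  -0.1  -0.5] rpy [179.74 -34.87 -15.09] F sleeve [-1.7 -3.5 13.2] Mom [-0.74  0.52  0.1 ] grip 14.5 gap 0.0555
```

Request:
carry_out([
  {"tx": 0, "ty": 0, "tz": -0.4, "rx": 0, "ry": 0, "rz": 0},
  {"tx": 0, "ty": 0, "tz": -0.8, "rx": 0, "ry": 0, "rz": 0},
  {"tx": 0, "ty": 0, "tz": -0.8, "rx": 0, "ry": 0, "rz": 0},
  {"tx": 0, "ty": 0, "tz": -0.8, "rx": 0, "ry": 0, "rz": 0},
  {"tx": 0, "ty": 0, "tz": -0.8, "rx": 0, "ry": 0, "rz": 0},
  {"tx": 0, "ty": 0, "tz": -0.8, "rx": 0, "ry": 0, "rz": 0},
  {"tx": 0, "ty": 0, "tz": -0.8, "rx": 0, "ry": 0, "rz": 0},
  {"tx": 0, "ty": 0, "tz": -0.8, "rx": 0, "ry": 0, "rz": 0},
])

```text
time_s: 17.98
position: [0.5801, 0.1545, 0.0884]
orientation: [179.8, -34.9, -15.1]
force: [-3.4, -1.7, 6.1]
finger_gap: 0.0552
grasp_force: 13.6
```

```bash
python3 -c "
from d import *
insleeve()"
```

```text
t 17.9833 end in sleeve mm [-44.5  -0.   -0.5] rpy [179.76 -34.9  -15.08] F sleeve [ 1.1 -2.5  6.6] Mom [-0.35  0.13  0.07] grip 13.6 gap 0.0552
```

Request:
carry_out([
  {"tx": 0, "ty": 0, "tz": 0, "rx": 0, "ry": 0, "rz": 0},
  {"tx": 0, "ty": 0, "tz": 0, "rx": 0, "ry": 0, "rz": 0},
  {"tx": 0, "ty": 0, "tz": 0, "rx": 0, "ry": 0, "rz": 0},
  {"tx": 0, "ty": 0, "tz": 0, "rx": 0, "ry": 0, "rz": 0},
  {"tx": 0, "ty": 0, "tz": 0, "rx": 0, "ry": 0, "rz": 0},
  {"tx": 0, "ty": 0, "tz": 0, "rx": 0, "ry": 0, "rz": 0},
  {"tx": 0, "ty": 0, "tz": 0, "rx": 0, "ry": 0, "rz": 0},
  {"tx": 0, "ty": 0, "tz": 0, "rx": 0, "ry": 0, "rz": 0},
], grip=0.8)

```text
time_s: 18.65
position: [0.5801, 0.1544, 0.0881]
orientation: [179.8, -34.9, -15.1]
force: [0.0, 0.3, -0.9]
finger_gap: 0.0685
grasp_force: 0.0
```

```bash
python3 -c "
from d import *
insleeve()"
```

```text
t 18.65 end in sleeve mm [-44.7  -0.1  -0.8] rpy [179.75 -34.88 -15.07] F sleeve [-0.5  0.3 -0.7] Mom [-0.02  0.26 -0.01] grip 0.0 gap 0.0685
```

Request:
carry_out([
  {"tx": 0, "ty": 0, "tz": -2, "rx": 0, "ry": 0, "rz": 0},
  {"tx": 0, "ty": 0, "tz": -8, "rx": 0, "ry": 0, "rz": 0},
  {"tx": 0, "ty": 0, "tz": -20, "rx": 0, "ry": 0, "rz": 0},
  {"tx": 0, "ty": 0, "tz": -40, "rx": 0, "ry": 0, "rz": 0},
  {"tx": 0, "ty": 0, "tz": -65, "rx": 0, "ry": 0, "rz": 0},
  {"tx": 0, "ty": 0, "tz": -90, "rx": 0, "ry": 0, "rz": 0},
  {"tx": 0, "ty": 0, "tz": -110, "rx": 0, "ry": 0, "rz": 0},
  {"tx": 0, "ty": 0, "tz": -120, "rx": 0, "ry": 0, "rz": 0},
], grip=1)

```text
time_s: 19.32
position: [0.5136, 0.1736, 0.1899]
orientation: [180.0, -35.1, -15.1]
force: [-0.4, 0.4, -0.5]
finger_gap: 0.0851
grasp_force: 0.0
```

Run:
```python
from h import *
from d import *
s,t=cam("side"),cam("top")
C=lambda x,y,z: M()+SR().apply(np.array([-44.5+60+x,y,z-12.5])/1000)
print("pred side tail corners",proj(s,[C(60,28,22),C(60,-28,22)]).round(1).tolist(),"glass centre pred (x=+26.5)",proj(s,C(26.5,0,22)).round(1),"per 10mm",(proj(s,C(36.5,0,22))-proj(s,C(26.5,0,22))).round(1))
for c in blobs(mask(s,"glass"),(190,180,235,235))[:1]:
    print("glass obs",cv2.minAreaRect(c))
a=cv2.resize(s["color"][175:285,180:275],None,fx=4.2,fy=5,interpolation=2); b=cv2.resize(t["color"][140:250,130:215],None,fx=4.5,fy=5,interpolation=2)
cv2.imwrite("pics/end.png",np.hstack([a,b])[:,:,::-1])
```

```text
pred side tail corners [[203.1, 213.9], [217.9, 203.2]] glass centre pred (x=+26.5) [[217.3 218.1]] per 10mm [[-2.  -2.9]]
glass obs ((217.36000061035156, 217.9800262451172), (16.399999618530273, 10.600000381469727), 53.13010025024414)
```

View pics/end.png

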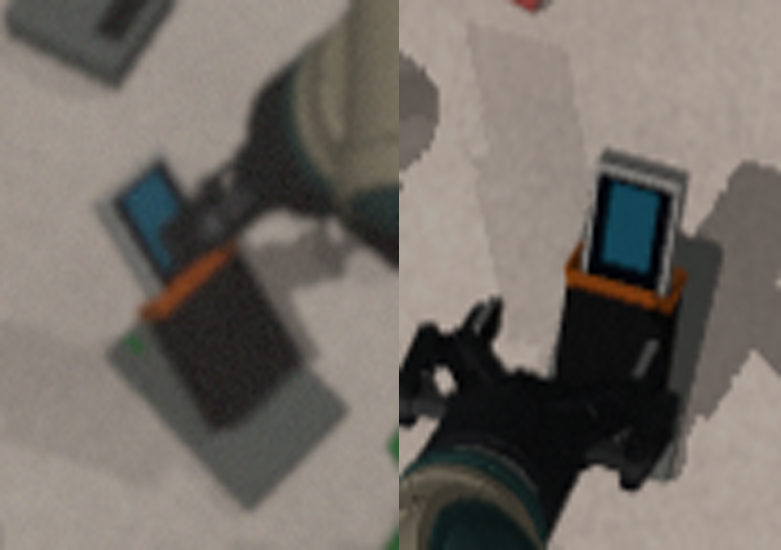

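The controller sits in the sleeve glass up, with nothing touching it and the tail at side crop (110,190). The observed glass centre (217.4,218.0) is within about 0.2 px of the fully-home prediction. Handing in.

```bash
python3 -c "
from plant import manip
print(manip.hand_in())"
```

```text
the job is handed in; nothing more can be done
None
```

The controller was slid into the dock sleeve until I felt the contact block (about 5 N), then released with the gripper moved clear. I handed it in at about 19 s; the hand-in gave no verdict, so success is not confirmed.

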